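# Dry layout of a wooden tool tote before glue-up

## Robot

A 6-joint arm with a two-finger parallel gripper is mounted at the origin on the work surface. World frame = base frame: x ahead of the robot, y to its left, z up, the work surface at z = 0. Lengths are in m, angles in degrees, forces in N, time in s.
With the tool pointing down it reaches from about 0.3 to 0.75 m from the base axis. Payload 8.5 kg.
Tool frame: the origin (TCP) lies midway between the tips of the shut fingers; the grasp point (between the pads) lies 19 mm behind it; z points along the fingers, y is the line along which they close (so a half turn about z gives the same grasp; the last joint's range is limited). The gripper opens to 85 mm and grips with 20 to 120 N. Pads are 22 mm wide; open, the fingers measure 114 mm over their backs; the gripper's body (76 mm by 85 mm) begins 54 mm behind the grasp point. The pads swing forward as they close: fully open they stand 13 mm farther back than shut.
Start: joints at [-76.736, 21.807, 74.336, -0, 83.858, -12.336], TCP at [0.238, -0.496, 0.205] pointing down, gripper open.
Joint ranges: [-178.18, 178.18], [-50.72, 133.34], [12.68, 142.11], [-81.47, 261.47], [9.98, 163.14], [-165.26, 165.26]. Speed limits (degrees/s): [136.94, 136.94, 180, 180, 180, 180].

## Interface

Orientations are given as a 3x3 rotation matrix whose columns are the frame's x, y, z axes.
In Python, from rig import monitor, optics, close_job, models gives the robot as it stands.
- The arm moves only by the tool step_arm, never from a script. Its arguments are lists of equal length, an entry for each row: "fingers": the closure, from -1 (fully open) to 1 (shut); "travel": the shift along the tool's x, y, z scaled (see below), a list of three; "twist": the turn about the tool's z scaled (see below). In form: {"fingers": [fingers, ...], "travel": [[tx, ty, tz], ...], "twist": [twist, ...]}. A call has 1 to 10 rows; each row shifts and turns the commanded pose from where the row before left it, along the tool's axes as they then stand; what a row does not reach is not made up. The controller multiplies each number of a shift by 100 mm and each number of a turn by pi rad. A row lasts 1/8 s, in which the tool goes at most 62.5 mm and 10.7 degrees, less where a joint would pass 70% of its speed; a pose out of reach is approached as far as the arm can. A call with a number of a shift or a turn outside -1 to 1 is refused whole. A call with a gripper value outside its range is refused whole. The fingers move at their own pace and stop on an object; "force" is the grip in N (left out, the last holds). Time passes only in rows, so rows that do not move let the fingers close. It gives the time, the measured TCP pose, the force, the opening and the grip force at its end, in the units of the state.
- monitor.observe(): the state, without advancing time (a new reading comes with each control period).
- optics.get_image(name): name is "scene" or "top" or "wrist"; returns (picture, depth): 400x640x3 uint8, blue, green, red; 400x640 float32, m along the optical axis (not along the pixel's ray), 0 where there is no reading.
- optics.get_calibration(name): a dict with "vertical_fov" (degrees; the focal length in pixels is half the picture's height over the tangent of half this angle, whatever the lens; pixels are square), "cx", "cy" (the principal point, pixels), "world_from_camera" (4x4, takes a point from camera to world coordinates). Camera axes: x right, y up, looking along -z (the intrinsics and any distortion apply to the point x, -y, -z); pixel columns grow to the right and rows downward; lengths in m; the calibration is good to about 2 mm. A picture is of the moment at which its call begins: read the wrist's pose just before it. get_calibration takes no time and is no camera call; for the wrist camera it gives the pose at the moment of the call.
- close_job(): hands the job in; it is judged then, once.
Trained networks look in the newest picture that a camera, given by its name, has taken for a name from the list of things; names that differ only in an ending like _2 or _b are one class to them, and where a whole thing is asked for, a point or a joint stands for the part that bears it (a point fixed in the world has none). Each returns a list of dicts, best first, with "confidence" (0 to 1); they miss things now and then, are a little off and sometimes report something else, mostly with a low value. They report only what shows in the picture. A call takes as long as a camera call. They do not tell look-alikes from the thing itself.
- models.trace(camera, query): "mask" (400x640 bool, what is visible of it) and "point" ([column, row] in pixels, amid what is visible of it).
- models.landmark_of(camera, query): "point" ([column, row] in pixels: a listed point, or the origin of a listed thing).
The state is a dict: "time_s": time; "q": joint angles; "qvel": joint speeds; "joint_efforts": joint torques, N m; "position": TCP position; "tool_rot": TCP orientation; "ft_force": force on the tool from outside, world axes, zero at the start; "wrist_torque": the same for the moment, N m; "grip_width": finger opening in m; "gripper_force": force on a finger pad.
Only numpy, scipy, OpenCV 4.12 (cv2) and the standard library are available. Lean on these libraries where they do the work, as an engineer would, in place of code of your own. Each camera call takes 0.05 s, during which the arm holds its last target. There are 200 camera calls.

## Task

Lay out the tool tote's parts around its plywood bottom panel, whose yellow-taped edge is the front: on the bench, upright on their long edges, the dark side to the left of the panel, the pale side to its right and the blue back behind it, each parallel to its edge of the panel, centred on it and about 20 mm away from it. Stand the green divider on the middle of the panel, midway between the two sides and parallel to them, and lay the red handle centred on top of it, along it. Left and right are as seen from the front edge looking across the panel; leave the glue bottle and the cup of dowels where they stand.

Things in the scene. Friction and masses are not known exactly. Their poses are not given: they have to be found in the camera images.
- panel: Tote bottom: pale plywood plate 150 x 170 mm, 12 mm thick, fixed flat on the grey bench (top at z = 0), turned up to 35 degrees, on the robot's left or right. Yellow tape 16 mm wide runs along its front edge, the long edge nearest the robot. Origin: centre of its underside; x from front edge to back edge (150 mm), y to its left edge (170 mm), z up.
- dark_side: Dark brown wood side of the tote, 120 mm long, 50 mm tall, 18 mm thick, standing on its long edge like a little wall on the white board, five dark slots drawn on each face. Origin: centre of its underside; x along its length (ends alike), y through its thickness, z up. Loose, 55 to 120 g.
- pale_side: Pale wood side of the tote, 120 mm long, 50 mm tall, 18 mm thick, standing on its long edge like a little wall on the white board, five dark slots drawn on each face. Origin: centre of its underside; x along its length (ends alike), y through its thickness, z up. Loose, 55 to 120 g.
- blue_back: Blue painted back of the tote, 120 mm long, 50 mm tall, 18 mm thick, standing on its long edge like a little wall on the white board, five dark slots drawn on each face. Origin: centre of its underside; x along its length (ends alike), y through its thickness, z up. Loose, 55 to 120 g.
- green_divider: Green painted divider, 84 mm long, 60 mm tall, 24 mm thick, standing on its long edge like a little wall on the white board, five dark slots drawn on each face. Origin: centre of its underside; x along its length (ends alike), y through its thickness, z up. Loose, 55 to 120 g.
- red_handle: Red painted handle bar, a rounded block 70 mm long, 30 mm wide, 22 mm tall, lying flat on the white board. Origin: centre of its underside; x along its length, y across its width, z up. Loose, 28 to 46 g.
- board: White board the loose parts start on: 310 x 320 mm, 6 mm thick, fixed on the bench on the other side from the panel. The five parts and the glue bottle stand on it in any order, 85 mm or more apart centre to centre, each part's length within 20 degrees of world x. Origin: centre of its underside.
- glue: White glue bottle with an orange cap, 48 mm across, 120 mm tall, standing loose on the white board among the parts. Origin: centre of its underside, z up.
- dowel_cup: Steel cup full of wooden dowels, 54 mm across, 74 mm tall with the dowels, standing loose on the bench between the board and the panel. Origin: centre of its underside, z up.
There are look-alikes about, which are no part of the job. Of the things that look like the red_handle, the largest one is meant.

How it is judged (in metres and radians):
At the end, for the whole second after the job is handed in: Sides and back stand on the bench at their edges: gap 20 +-13 mm, centred within 15 mm; divider upright on the panel, centre within 13 mm each way; handle on its top within 12 mm along, 8 mm across; all parallel within 9 degrees, at rest; bottle and cup not shifted over 25 mm (x of dark_side in the frame of panel between -0.015 and 0.015 m and y of dark_side in the frame of panel between 0.101 and 0.127 m and height (world z) of dark_side between -0.004 and 0.006 m and angle between each of dark_side, pale_side, blue_back, green_divider, red_handle's own z axis and vertical below 0.12 rad and angle between the x axis of each of dark_side, pale_side, green_divider and the x axis of panel, either way round below 0.16 rad and linear speed of each of dark_side, pale_side, blue_back, green_divider, red_handle below 0.02 m/s and angular speed of each of dark_side, pale_side, blue_back, green_divider, red_handle below 0.2 rad/s and x of pale_side in the frame of panel between -0.015 and 0.015 m and y of pale_side in the frame of panel between -0.127 and -0.101 m and height (world z) of pale_side between -0.004 and 0.006 m and x of blue_back in the frame of panel between 0.091 and 0.117 m and y of blue_back in the frame of panel between -0.015 and 0.015 m and height (world z) of blue_back between -0.004 and 0.006 m and angle between the x axis of blue_back and the y axis of panel, either way round below 0.16 rad and x of green_divider in the frame of panel between -0.013 and 0.013 m and y of green_divider in the frame of panel between -0.013 and 0.013 m and z of green_divider in the frame of panel between 0.008 and 0.017 m and x of red_handle in the frame of green_divider between -0.012 and 0.012 m and y of red_handle in the frame of green_divider between -0.008 and 0.008 m and z of red_handle in the frame of green_divider between 0.056 and 0.065 m and angle between the x axis of red_handle and the x axis of green_divider, either way round below 0.16 rad); the robot touches nothing.
It fails at once if the glue bottle is shifted by more than 25 mm or tipped (distance of glue from where it was at the start of the episode above 0.025 m or angle between glue's own z axis and vertical above 0.4 rad).
It fails at once if the dowel cup is shifted by more than 25 mm or tipped (distance of dowel_cup from where it was at the start of the episode above 0.025 m or angle between dowel_cup's own z axis and vertical above 0.4 rad).
It also fails if it takes over 144 s, if anything falls off the work surface, if the arm or the gripper's body presses on something with over 40 N, if the wrist force passes 120 N, or if a joint passes its speed limit or range.

## Working session

There is one attempt and no reset: what is moved stays moved. The work goes in short steps, Python scripts to look and compute and a tool call to move; the robot and the scene stay as the last step left them, time stands still between calls to the robot, and variables do not carry over. Pictures are saved under pics/ and viewed, at most 14 in all, crops included, and the job is handed in when it is done.

Besides the shell and the picture viewer there is one more tool, called after "Call:" as a command line: name --pt "numbers of a row" for each row, then --argument value for the rest. step_arm: Moves the arm, as the interface text tells. Its arguments: {"type":"object","properties":{"fingers":{"type":"array","items":{"type":"number"}},"travel":{"type":"array","items":{"type":"array","items":{"type":"number"}}},"twist":{"type":"array","items":{"type":"number"}},"force":{"type":"number"}},"required":["fingers","travel","twist"]}

```bash
mkdir -p pics; ls
python3 - <<'E'
from rig import monitor, optics, models
import cv2,numpy as np
for c in ("top","scene"):
    im,d=optics.get_image(c); cv2.imwrite(f"pics/{c}0.png",im); np.save(f"{c}d.npy",d)
    k=optics.get_calibration(c); print(c,{a:(np.round(b,3).tolist() if not np.isscalar(b) else b) for a,b in k.items()})
    if c=="top":
        for n in ["panel","dark_side","pale_side","blue_back","green_divider","red_handle","glue","dowel_cup"]:
            for r in models.trace(c,n)[:3]: print(n,round(r["confidence"],2),r["point"],r["mask"].sum())
s=monitor.observe();print(s)
E
```

```text
pics
top {'vertical_fov': 49.256869097544005, 'cx': 325.8549671183402, 'cy': 202.30383978116117, 'world_from_camera': [[-0.007, 0.985, -0.17, 0.219], [-1.0, -0.007, -0.004, -0.071], [-0.005, 0.17, 0.985, 1.314], [0.0, 0.0, 0.0, 1.0]]}
panel 0.85 [226.0, 186.3] 2665
dark_side 0.48 [389.5, 193.6] 112
pale_side 0.57 [417.3, 158.3] 421
blue_back 0.8 [352.1, 155.7] 323
blue_back 0.36 [389.7, 194.7] 95
green_divider 0.44 [352.7, 194.0] 127
red_handle 0.68 [458.8, 176.2] 141
red_handle 0.49 [420.8, 204.4] 257
glue 0.51 [380.5, 152.5] 291
dowel_cup 0.53 [301.2, 194.9] 292
scene {'vertical_fov': 55.29262777287989, 'cx': 315.8737304478909, 'cy': 201.40271208061367, 'world_from_camera': [[0.595, -0.436, 0.675, 1.067], [0.804, 0.333, -0.493, -0.513], [-0.01, 0.836, 0.549, 0.528], [0.0, 0.0, 0.0, 1.0]]}
{'time_s': 0.5, 'q': array([-7.67353407e+01,  2.18066586e+01,  7.43396133e+01, -9.25239231e-04,
        8.38581860e+01, -1.23372659e+01]), 'qvel': array([-0.0481231 , -0.06100441, -0.01618791,  0.01363369, -0.09106901,
        0.06418851]), 'joint_efforts': array([-1.99291426e-03, -4.48045242e+01, -2.31335860e+01, -2.20987799e-04,
        8.21672456e-04, -3.52203877e-06]), 'position': array([ 0.23763316, -0.4959603 ,  0.2049995 ]), 'tool_rot': array([[ 9.01817261e-01,  4.32117608e-01, -3.34793971e-05],
       [ 4.32117609e-01, -9.01817258e-01,  7.20437869e-05],
       [ 9.39090828e-07, -7.94373676e-05, -9.99999997e-01]]), 'ft_force': array([-0.37459983,  1.20066452, -0.12857952]), 'wrist_torque': array([-0.03717595,  0.01011298,  0.00036539]), 'gripper_force': 0.0, 'grip_width': 0.0854057276013254}
```

Run:
```python
import cv2
a=cv2.imread("pics/top0.png")[120:260,160:500]; cv2.imwrite("pics/top0c.png",cv2.resize(a,(790,325),interpolation=cv2.INTER_CUBIC))
```

```text
(no output)
```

View pics/top0c.png

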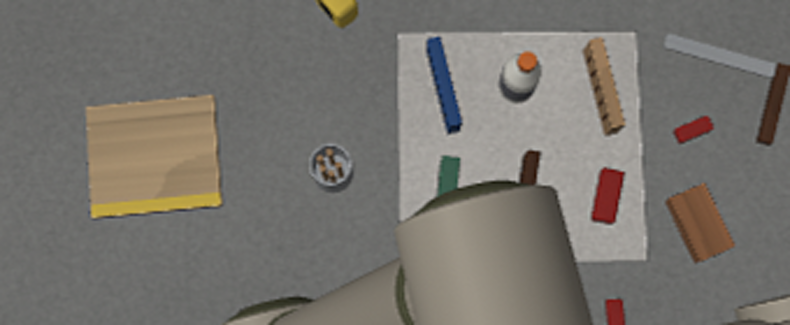

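View pics/scene0.png

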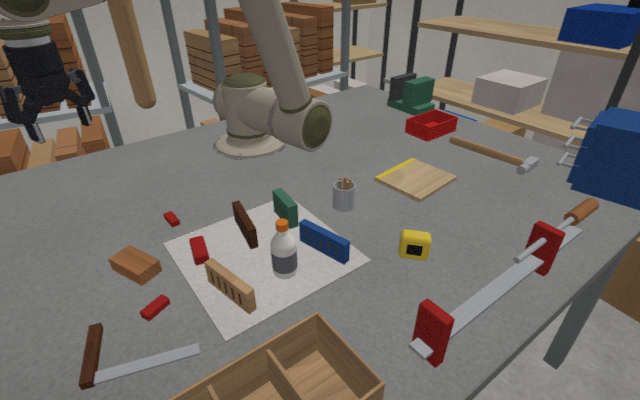

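The handle candidates in the top image are the red bar on the board (421,204), the smaller red bar to its right (459,176), and another small one partly seen at (425,256). The largest is the one on the board. The panel is at (226,186), with its tape on the near edge.

```bash
cat > h.py <<'E'
from rig import monitor, optics, models
import cv2,numpy as np
def cloud(c):
    k=optics.get_calibration(c); im,d=optics.get_image(c)
    T=np.array(k["world_from_camera"]); f=200/np.tan(np.radians(k["vertical_fov"]/2))
    v,u=np.mgrid[0:400,0:640]
    P=np.stack([(u-k["cx"])/f*d,-(v-k["cy"])/f*d,-d,np.ones_like(d)],-1)@T.T
    P=P[...,:3]; P[d==0]=np.nan
    return im,P
def rect(Q):
    """xy points -> centre, sides (long, short), angle of long side deg in (-90,90]"""
    c,s,a=cv2.minAreaRect(Q.astype(np.float32)*1000)
    if s[0]<s[1]: s=s[::-1]; a+=90
    a=(a+90)%180-90
    return np.round(np.array(c),1),np.round(s,1),round(a,1)
def pose():
    s=monitor.observe(); R=s["tool_rot"]
    return s["position"],np.degrees(np.arctan2(R[1,1],R[0,1])),s
def obj(im,P,sel,zlo,zhi,box=None):
    m=sel&(P[...,2]>zlo)&(P[...,2]<zhi)
    if box is not None: m&=(P[...,0]>box[0])&(P[...,0]<box[1])&(P[...,1]>box[2])&(P[...,1]<box[3])
    n,l,st,_=cv2.connectedComponentsWithStats(m.astype(np.uint8))
    out=[]
    for i in range(1,n):
        if st[i,4]>25: 
            M=l==i; out.append((int(st[i,4]),*rect(P[M][:,:2]),np.round(np.nanmedian(P[M][:,2])*1000,1),np.median(im[M],0).astype(int).tolist(),np.argwhere(M).mean(0).round()[::-1].tolist()))
    return out
E
python3 - <<'E'
from h import *
im,P=cloud("top")
for r in obj(im,P,np.ones((400,640),bool),0.008,0.09,(0.2,0.75,-0.6,0.5)): print(*r)
E
```

```text
279 [6.974e+02 1.000e-01] [59.1 35.9] 38.3 52.2 [65, 149, 171] [304.0, 120.0]
31 [648.8 496.5] [23.2  7.9] 5.2 18.9 [97, 95, 94] [144.0, 138.0]
384 [ 584.6 -136.7] [144.1  54.3] 20.4 53.3 [108, 67, 42] [350.0, 157.0]
453 [ 578.9 -354. ] [161.7  43.3] 10.7 52.2 [85, 113, 141] [419.0, 158.0]
220 [ 597.3 -242. ] [80.9 58.2] -27.4 62.9 [112, 117, 118] [382.0, 156.0]
245 [ 558.9 -577.2] [111.2  43.9] -0.5 13.3 [32, 44, 66] [492.0, 163.0]
2472 [494.4 241.2] [171.2 151.3] -84.8 11.8 [104, 136, 157] [225.0, 187.0]
112 [ 524.7 -470.2] [48.4 21.4] -68.0 14.1 [34, 37, 122] [458.0, 175.0]
239 [470.3   4.6] [52.4 51.9] 44.0 52.5 [80, 89, 93] [302.0, 192.0]
135 [ 472.6 -256.2] [59.7 43.9] -14.0 54.0 [32, 43, 64] [388.0, 191.0]
283 [ 451.7 -348.9] [107.9  51. ] 7.2 26.8 [35, 38, 123] [420.0, 203.0]
30 [ 489.9 -381.9] [40.4 21.1] -38.1 9.0 [156, 161, 164] [429.0, 187.0]
146 [ 461.4 -145.2] [64.  37.2] -17.8 65.3 [77, 93, 60] [352.0, 194.0]
569 [ 398.4 -468.5] [90.2 52.5] 24.6 29.6 [58, 83, 120] [461.0, 216.0]
27 [ 362.5 -330.1] [38.3 21. ] 52.3 9.5 [153, 157, 160] [414.0, 228.0]
303 [299.2 481. ] [98.9 36.2] 0.6 38.1 [22, 23, 71] [143.0, 251.0]
122 [ 277.5 -356.9] [47.6 21.6] 1.7 14.9 [35, 37, 123] [424.0, 257.0]
```

Call:
step_arm --fingers '[-1,-1,-1,-1,-1,-1,-1,-1,-1,-1]' --pt "0 0 -0.6" --pt "0 0 -0.6" --pt "0 0 -0.6" --pt "0.3 -0.42 0" --pt "0.3 -0.42 0" --pt "0.3 -0.42 0" --pt "0.3 -0.42 0" --pt "0.3 -0.42 0" --pt "0.3 -0.42 0" --pt "0 0 0" --twist '[0.0475,0.0475,0.0475,0,0,0,0,0,0,0]'

```text
time_s: 1.8
position: [0.4191, -0.2417, 0.3854]
tool_rot: [[1.0, 0.004, 0.001], [0.004, -1.0, -0.0], [0.001, 0.0, -1.0]]
ft_force: [0.3, 0.2, 1.2]
grip_width: 0.0857
gripper_force: 0.0
```

Run:
```python
from h import *
p,a,s=pose();print(p,a)
im,P=cloud("wrist"); cv2.imwrite("pics/w1.png",im)
print(np.round(optics.get_calibration("wrist")["world_from_camera"],3))
for r in obj(im,P,np.ones((400,640),bool),0.012,0.09,(0.2,0.75,-0.6,0.5)): print(*r)
for r in models.trace("wrist","red_handle")+models.trace("wrist","green_divider")+models.trace("wrist","dark_side"): print(r["confidence"],r["point"],r["mask"].sum())
```

```text
[ 0.41907358 -0.24170557  0.38540602] -89.78167720252895
[[ 0.002  0.952  0.305  0.496]
 [-1.     0.002  0.001 -0.242]
 [-0.    -0.305  0.952  0.554]
 [ 0.     0.     0.     1.   ]]
1313 [ 573.3 -143.2] [102.9  18.6] 13.2 54.9 [119, 69, 37] [256.0, 37.0]
704 [ 585.  -238.5] [47.1 46.7] 44.1 82.1 [113, 120, 120] [323.0, 29.0]
1554 [ 573.  -350.4] [109.   18.7] 11.7 54.6 [86, 122, 152] [402.0, 38.0]
873 [ 560.3 -578.8] [110.5  19.8] -17.4 13.3 [28, 43, 68] [550.0, 50.0]
34 [563.7 167.5] [14.3 12.1] -40.7 12.5 [109, 146, 169] [52.0, 45.0]
27 [563.8 235.9] [13.6 10.6] -66.9 12.6 [107, 143, 165] [5.0, 45.0]
31 [554.6 226.1] [13.7 10.6] 63.2 12.5 [110, 148, 173] [15.0, 53.0]
27 [537.9 195.3] [18.7  8.5] 84.8 12.7 [108, 145, 168] [38.0, 64.0]
444 [ 525.9 -470.3] [48.7 20.7] -67.1 14.4 [28, 32, 133] [475.0, 75.0]
61 [525.4 213.5] [27.7 11.7] -65.0 12.4 [114, 152, 177] [28.0, 74.0]
30 [518.1 251. ] [20.3 12.4] -63.1 12.4 [111, 148, 173] [5.0, 78.0]
37 [501.  194.7] [17.  14.7] -89.8 12.6 [116, 155, 181] [43.0, 90.0]
1464 [472.4   4.2] [53.5 53.2] -77.4 51.0 [70, 70, 69] [160.0, 110.0]
59 [476
[... 490 characters left out ...]
 436.1 -351.6] [69.7 30.2] -13.3 26.8 [29, 32, 135] [394.0, 134.0]
28 [456.9 206.9] [20.5  9. ] 14.8 12.4 [106, 140, 163] [43.0, 119.0]
28 [458.7 222.3] [14.8  8.8] -30.4 12.5 [106, 142, 165] [34.0, 118.0]
29 [457.6 179.7] [14.2 10.4] -41.1 12.5 [108, 145, 168] [61.0, 119.0]
510 [436.2 218.3] [135.8  27.5] -85.3 12.7 [67, 188, 215] [38.0, 135.0]
1935 [ 400.3 -469.1] [90.5 50.8] 23.3 29.0 [55, 88, 131] [465.0, 156.0]
291 [ 280.5 -357.3] [47.  20.9] -0.0 14.5 [28, 32, 134] [390.0, 224.0]
27 [223.5 154.2] [35.4  9. ] 45.3 86.6 [86, 91, 91] [77.0, 272.0]
0.92 [397.0, 134.1] 922
0.85 [471.6, 75.1] 492
0.81 [390.9, 221.3] 315
0.63 [327.4, 140.2] 966
0.97 [259.4, 135.1] 1291
0.89 [327.0, 141.1] 955
```

View pics/w1.png

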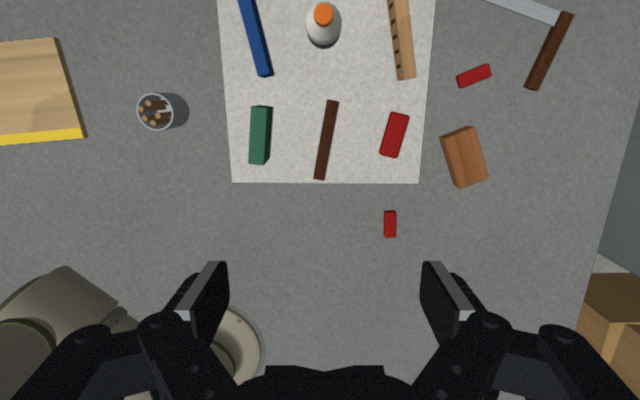

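```bash
cat >> h.py <<'E'
def plan(x,y,z,part_yaw):
    """mm, deg: twist first, then shifts along the turned tool axes (units of the interface)"""
    p,a,_=pose(); d=((a-(part_yaw-90))+90)%180-90
    t=np.radians(a-d); ya=np.array([np.cos(t),np.sin(t)]); xa=np.array([-ya[1],ya[0]])
    D=np.array([x,y])/1000-p[:2]
    print("twist %.4f  tx %.3f ty %.3f tz %.3f"%(d/180,D@xa*10,D@ya*10,(p[2]-z/1000)*10))
E
python3 -c "
from h import *
plan(430.5,-242.4,24,-10.2)"
```

```text
twist 0.0560  tx 0.124 ty -0.049 tz 3.609
```

Call:
step_arm --fingers '[-1,-1,-1,-1,-1,-1,-1]' --pt "0 0 0" --pt "0.113 -0.013 0.5" --pt "0 0 0.6" --pt "0 0 0.6" --pt "0 0 0.6" --pt "0 0 0.4" --pt "0 0 0" --twist '[0.058,0,0,0,0,0,0]' --force 40

```text
time_s: 2.88
position: [0.4277, -0.245, 0.1131]
tool_rot: [[0.983, -0.184, -0.004], [-0.184, -0.983, 0.004], [-0.005, -0.003, -1.0]]
ft_force: [-0.9, 0.0, 1.3]
grip_width: 0.0855
gripper_force: 0.0
```

```bash
python3 -c "
from h import *
plan(430.5,-242.4,24,-10.2)"
```

```text
twist -0.0022  tx 0.023 ty -0.031 tz 0.891
```

Call:
step_arm --fingers '[-1,-1,-1,-1]' --pt "0.023 -0.031 0" --pt "0 0 0.45" --pt "0 0 0.44" --pt "0 0 0" --twist '[-0.002,0,0,0]'

```text
time_s: 3.38
position: [0.4318, -0.2422, 0.0258]
tool_rot: [[0.984, -0.176, -0.002], [-0.176, -0.984, 0.002], [-0.002, -0.001, -1.0]]
ft_force: [0.1, 0.2, 0.2]
grip_width: 0.0853
gripper_force: 0.0
```

Call:
step_arm --fingers '[1,1,1,1,1,1]' --pt "0 0 0" --pt "0 0 0" --pt "0 0 0" --pt "0 0 0" --pt "0 0 0" --pt "0 0 0" --twist '[0,0,0,0,0,0]'

```text
time_s: 4.12
position: [0.4323, -0.2427, 0.0268]
tool_rot: [[0.984, -0.176, 0.001], [-0.176, -0.984, -0.001], [0.001, 0.001, -1.0]]
ft_force: [-1.5, -0.7, 6.1]
grip_width: 0.0158
gripper_force: 38.9
```

Call:
step_arm --fingers '[1,1,1,1,1,1,1]' --pt "0 0 -0.3" --pt "0 0 -0.55" --pt "0 0 -0.6" --pt "0 0 -0.6" --pt "0 0 -0.5" --pt "0 0 0" --pt "0 0 0" --twist '[0,0,0,0,0,-0.043,-0.043]'

```text
time_s: 5.0
position: [0.4319, -0.2421, 0.2815]
tool_rot: [[0.995, 0.098, 0.0], [0.098, -0.995, -0.0], [0.0, 0.0, -1.0]]
ft_force: [-0.2, -0.1, -1.2]
grip_width: 0.016
gripper_force: 39.3
```

Call:
step_arm --fingers '[1,1,1,1,1,1,1,1,1,1]' --pt "0.04 -0.5 0" --pt "0.04 -0.6 0" --pt "0.04 -0.6 0" --pt "0.04 -0.6 0" --pt "0.04 -0.6 0" --pt "0.04 -0.6 0" --pt "0.04 -0.6 0" --pt "0.04 -0.6 0" --pt "0.04 -0.5 0" --pt "0 0 0" --twist '[0,0,0,0,0,0,0,0,0,0]'

```text
time_s: 6.25
position: [0.4185, 0.2813, 0.2805]
tool_rot: [[0.995, 0.098, -0.001], [0.098, -0.995, -0.0], [-0.001, -0.0, -1.0]]
ft_force: [0.8, -1.9, -1.0]
grip_width: 0.016
gripper_force: 39.4
```

Run:
```python
from h import *
im,P=cloud("wrist"); cv2.imwrite("pics/w2.png",im)
print(pose()[:2], pose()[2]["grip_width"])
m=(np.isfinite(P[...,2]))&(P[...,2]>.0065)&(P[...,2]<.02)
m=cv2.morphologyEx(m.astype(np.uint8),cv2.MORPH_OPEN,np.ones((3,3)))
for r in obj(im,P,m>0,.005,.02,(.3,.75,0.05,.5)):print(*r)
```

```text
(array([0.41882332, 0.27968757, 0.28061631]), np.float64(-84.49499225398706)) 0.01623570769146001
15638 [495.2 241.4] [170.1 150.3] -84.7 11.3 [128, 171, 199] [365.0, 90.0]
197 [333.2 471.1] [59.5 27.4] 34.3 13.6 [18, 20, 95] [182.0, 201.0]
```

View pics/w2.png

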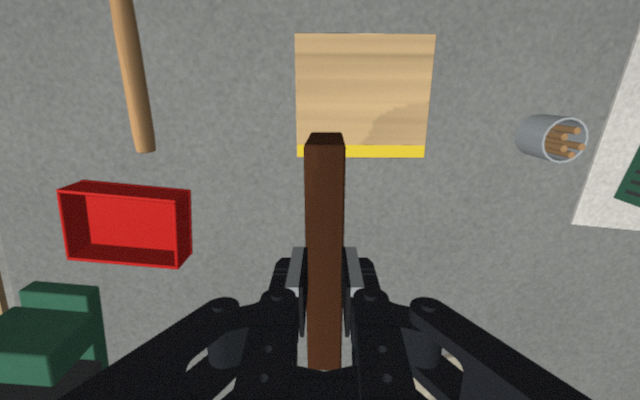

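```bash
python3 -c "
from h import *
plan(486.5,355,100,5.3)"
```

```text
twist 0.0011  tx 0.743 ty -0.687 tz 1.806
```

Call:
step_arm --fingers '[1,1,1,1,1,1]' --pt "0.37 -0.34 0" --pt "0.37 -0.34 0" --pt "0 0 0.6" --pt "0 0 0.6" --pt "0 0 0.6" --pt "0 0 0" --twist '[0.001,0,0,0,0,0]'

```text
time_s: 7.05
position: [0.4852, 0.351, 0.0978]
tool_rot: [[0.996, 0.088, -0.008], [0.088, -0.996, -0.004], [-0.009, 0.003, -1.0]]
ft_force: [-0.4, -0.1, -0.0]
grip_width: 0.0163
gripper_force: 39.5
```

```bash
python3 -c "
from h import *
plan(486.5,355,21.5,5.3)"
```

```text
twist -0.0012  tx 0.017 ty -0.039 tz 0.763
```

Call:
step_arm --fingers '[1,1,1,1,1]' --pt "0.017 -0.039 0.2" --pt "0 0 0.3" --pt "0 0 0.16" --pt "0 0 0" --pt "0 0 0" --twist '[0,0,0,0,0]'

```text
time_s: 7.68
position: [0.4891, 0.3576, 0.0368]
tool_rot: [[0.996, 0.09, 0.002], [0.09, -0.996, 0.001], [0.003, -0.001, -1.0]]
ft_force: [-0.1, -0.2, -1.0]
grip_width: 0.0159
gripper_force: 39.5
```

```bash
python3 -c "
from h import *
print(pose()[:2]);plan(486.5,355,21.5,5.3)"
```

```text
(array([0.48914479, 0.35756032, 0.03676166]), np.float64(-84.84719230211287))
twist -0.0008  tx -0.029 ty 0.023 tz 0.153
```

Call:
step_arm --fingers '[1,1,1,1,0,0,0]' --pt "-0.029 0.023 0.08" --pt "0 0 0.08" --pt "0 0 0" --pt "0 0 0" --pt "0 0 0" --pt "0 0 0" --pt "0 0 0" --twist '[0,0,0,0,0,0,0]'

```text
time_s: 8.55
position: [0.4854, 0.3547, 0.0188]
tool_rot: [[0.996, 0.09, -0.0], [0.09, -0.996, -0.0], [-0.0, 0.0, -1.0]]
ft_force: [-0.4, 0.2, -0.0]
grip_width: 0.0428
gripper_force: 0.0
```

Call:
step_arm --fingers '[0,0,0,0,0,0,0,0]' --pt "0 0 -0.2" --pt "0 0 -0.6" --pt "0 0 -0.6" --pt "0 0 -0.6" --pt "-0.2 0.6 -0.6" --pt "-0.2 0.5 0" --pt "0 0 0" --pt "0 0 0" --twist '[0,0,0,0,0,0,0,0]'

```text
time_s: 9.55
position: [0.4598, 0.2592, 0.262]
tool_rot: [[0.996, 0.09, -0.0], [0.09, -0.996, 0.0], [-0.0, -0.0, -1.0]]
ft_force: [-0.3, 0.2, 0.6]
grip_width: 0.0425
gripper_force: 0.0
```

```bash
cat > chk.py <<'E'
from h import *
im,P=cloud("wrist")
c=np.array([495.2,241.4]);t=np.radians(5.3);R=np.array([[np.cos(t),np.sin(t)],[-np.sin(t),np.cos(t)]])
for r in obj(im,P,np.isfinite(P[...,2]),.03,.13,(.25,.78,.05,.46)): print("panel frame",R@(r[1]-c),*r)
E
python3 chk.py; python3 -c "
from h import *
print(pose()[:2]);plan(575,-141.5,200,13.2)"
```

```text
panel frame [ -1.25828788 113.09976442] 2000 [483.5 353.9] [118.9  18.8] 4.8 49.1 [29, 45, 71] [246.0, 132.0]
(array([0.45989244, 0.25959001, 0.26176147]), np.float64(-84.80847743357582))
twist -0.0445  tx 0.205 ty 4.168 tz 0.618
```

Call:
step_arm --fingers '[0,0,-0.2,-0.2,-0.2,-0.2,-0.2,-0.2,-0.2,-0.2]' --pt "0 0 -0.4" --pt "-0.07 0.58 0" --pt "-0.08 0.58 0" --pt "-0.08 0.58 0" --pt "-0.08 0.58 0" --pt "-0.08 0.58 0" --pt "-0.08 0.58 0" --pt "-0.08 0.58 0" --pt "0 0 0" --pt "0 0 0" --twist '[-0.0445,0,0,0,0,0,0,0,0,0]'

```text
time_s: 10.85
position: [0.4992, -0.1481, 0.3016]
tool_rot: [[0.973, 0.229, -0.001], [0.229, -0.973, 0.001], [-0.0, -0.001, -1.0]]
ft_force: [-1.5, -0.0, 0.7]
grip_width: 0.0514
gripper_force: 0.0
```

Run:
```python
from h import *
im,P=cloud("wrist")
for r in obj(im,P,np.isfinite(P[...,2]),.04,.13,(.25,.78,-.5,.05)): print(*r)
p=pose()[0];print(p)
plan(581.6,-141.3,200,13.2)
```

```text
1624 [ 582.1 -141. ] [118.8  17.8] 13.4 55.3 [116, 68, 37] [335.0, 87.0]
1949 [ 578.5 -348.9] [119.6  19.1] 11.8 54.8 [84, 119, 149] [496.0, 130.0]
1707 [ 585.6 -235.4] [47.2 43.5] 7.8 90.2 [130, 139, 173] [417.0, 106.0]
1117 [473.    4.5] [53.5 52.4] -78.2 58.6 [72, 75, 78] [202.0, 151.0]
1252 [ 438.9 -142.1] [84.2 24.3] -6.6 65.1 [77, 97, 56] [311.0, 201.0]
[ 0.4991081  -0.14761727  0.3018953 ]
twist 0.0004  tx 0.818 ty 0.127 tz 1.019
```

Call:
step_arm --fingers '[-0.2,-0.2,-0.2,-0.2,-0.2,-0.2,-0.2,-0.2]' --pt "0.41 0.063 0" --pt "0.41 0.063 0" --pt "0 0 0.5" --pt "0 0 0.6" --pt "0 0 0.6" --pt "0 0 0.4" --pt "0 0 0" --pt "0 0 0" --twist '[0,0,0,0,0,0,0,0]'

```text
time_s: 11.9
position: [0.5826, -0.1419, 0.0942]
tool_rot: [[0.973, 0.229, 0.003], [0.229, -0.973, -0.001], [0.003, 0.002, -1.0]]
ft_force: [1.3, -0.5, -0.3]
grip_width: 0.0512
gripper_force: 0.0
```

```bash
python3 -c "
from h import *
print(pose()[0]);plan(582,-141,25,13.3)"
```

```text
[ 0.58262122 -0.14193194  0.09415316]
twist -0.0002  tx -0.004 ty -0.010 tz 0.692
```

Call:
step_arm --fingers '[-0.2,-0.2,-0.2,-0.2,1,1,1,1,1,1]' --pt "-0.004 -0.01 0.35" --pt "0 0 0.34" --pt "0 0 0" --pt "0 0 0" --pt "0 0 0" --pt "0 0 0" --pt "0 0 0" --pt "0 0 0" --pt "0 0 -0.3" --pt "0 0 -0.5" --twist '[0,0,0,0,0,0,0,0,0,0]'

```text
time_s: 13.15
position: [0.58, -0.1412, 0.1029]
tool_rot: [[0.974, 0.228, -0.003], [0.228, -0.974, 0.002], [-0.003, -0.002, -1.0]]
ft_force: [0.8, 0.0, 0.7]
grip_width: 0.0162
gripper_force: 39.2
```

Call:
step_arm --fingers '[1,1,1,1,1]' --pt "0 0 -0.6" --pt "0 0 -0.6" --pt "0 0 -0.4" --pt "0 0 0" --pt "0 0 0" --twist '[0,0,0,0,0]'

```text
time_s: 13.78
position: [0.5804, -0.1413, 0.262]
tool_rot: [[0.974, 0.228, -0.002], [0.228, -0.974, 0.001], [-0.001, -0.001, -1.0]]
ft_force: [0.0, -0.1, -1.3]
grip_width: 0.0164
gripper_force: 39.2
```

```bash
python3 -c "
from h import *
p,a,s=pose();print(p,a,s['q'],s['grip_width'])"
```

```text
[ 0.58035697 -0.14130469  0.26198336] -76.82195899261058 [-2.50293850e+01  2.50603711e+01  5.97513602e+01  8.67289891e-04
  9.52969154e+01  5.17926030e+01] 0.01639543012873485
```

Call:
step_arm --fingers '[1,1,1,1,1,1,1,1,1]' --pt "0 0 0" --pt "0 0 0" --pt "0 0 0" --pt "0 0 0" --pt "0 0 0" --pt "0 0 0" --pt "0 0 0" --pt "0 0 0" --pt "0 0 0" --twist '[-0.057,-0.057,-0.057,-0.057,-0.057,-0.057,-0.057,-0.057,0]'

```text
time_s: 14.9
position: [0.5804, -0.1413, 0.2615]
tool_rot: [[-0.09, 0.996, -0.003], [0.996, 0.09, 0.001], [0.002, -0.003, -1.0]]
ft_force: [-0.5, 0.4, -1.5]
grip_width: 0.0165
gripper_force: 39.2
```

Call:
step_arm --fingers '[1,1,1,1,1,1,1,1,1]' --pt "0.55 0.07 0" --pt "0.56 0.08 0" --pt "0.56 0.08 0" --pt "0.56 0.08 0" --pt "0.56 0.08 0" --pt "0.56 0.08 0" --pt "0.55 0.07 0" --pt "0 0 0" --pt "0 0 0" --twist '[0,0,0,0,0,0,0,0,0]'

```text
time_s: 16.02
position: [0.5987, 0.2514, 0.2622]
tool_rot: [[-0.089, 0.996, -0.001], [0.996, 0.089, -0.001], [-0.001, -0.001, -1.0]]
ft_force: [-0.8, -0.5, -1.5]
grip_width: 0.0165
gripper_force: 39.2
```

```bash
python3 -c "
from h import *
p,a,s=pose();print(p,a,s['q'],s['grip_width'])
plan(598.8,251,21,95.3)
im,P=cloud('top'); 
for r in obj(im,P,np.isfinite(P[...,2])&(im[...,0]>1.5*im[...,2]),.2,.35,(.45,.75,.1,.4)):print(*r)
im,P=cloud('wrist');cv2.imwrite('pics/w3.png',im)"
```

```text
[0.59869048 0.2514327  0.26219815] 5.123155669028726 [ 1.23646682e+01  3.09494728e+01  4.97150000e+01 -2.02190735e-02
  9.94242018e+01  7.23819414e+00] 0.01650655069866969
twist -0.0010  tx -0.004 ty 0.001 tz 2.412
230 [600.3 215.5] [48.1 19.6] -84.0 290.1 [72, 45, 32] [213.0, 123.0]
```

View pics/w3.png

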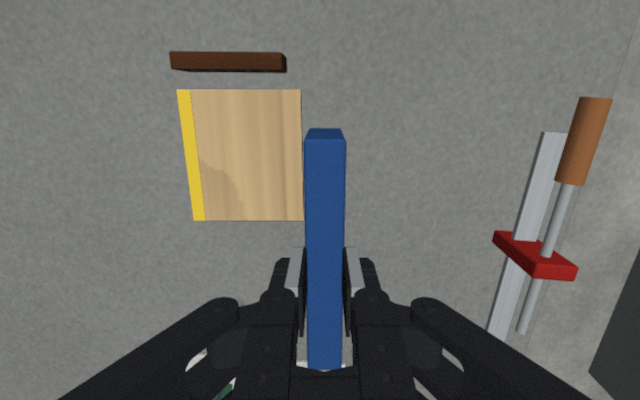

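The blue part is held square at (325,250). The dark side stands at (228,62), parallel to the panel.

Call:
step_arm --fingers '[1,1,1,1,1,1,1]' --pt "0 0 0.5" --pt "0 0 0.6" --pt "0 0 0.6" --pt "0 0 0.4" --pt "0 0 0.1" --pt "0 0 0" --pt "0 0 0" --twist '[0,0,0,0,0,0,0]'

```text
time_s: 17.0
position: [0.6, 0.2518, 0.0452]
tool_rot: [[-0.091, 0.996, 0.004], [0.996, 0.091, 0.001], [0.0, 0.004, -1.0]]
ft_force: [-0.2, 0.7, -0.2]
grip_width: 0.0163
gripper_force: 39.3
```

```bash
python3 -c "
from h import *
print(pose()[0]);plan(598.8,251,20.5,95.3)"
```

```text
[0.59998972 0.25179694 0.0452261 ]
twist -0.0004  tx -0.007 ty -0.013 tz 0.247
```

Call:
step_arm --fingers '[1,1,1,1,1,1]' --pt "-0.004 -0.01 0.12" --pt "0 0 0.08" --pt "0 0 0.04" --pt "0 0 0" --pt "0 0 0" --pt "0 0 0" --twist '[0,0,0,0,0,0]'

```text
time_s: 17.75
position: [0.5979, 0.2513, 0.0191]
tool_rot: [[-0.092, 0.996, 0.0], [0.996, 0.092, 0.0], [0.0, 0.0, -1.0]]
ft_force: [0.1, 0.5, -0.5]
grip_width: 0.0161
gripper_force: 39.3
```

Call:
step_arm --fingers '[0,0,0,0,0,0,0,0,0]' --pt "0 0 0" --pt "0 0 0" --pt "0 0 0" --pt "0 0 -0.3" --pt "0 0 -0.6" --pt "0 0 -0.6" --pt "0 0 -0.6" --pt "0 0 -0.5" --pt "0 0 0" --twist '[0,0,0,0,0,0,0,0,0]'

```text
time_s: 18.88
position: [0.5988, 0.2516, 0.2837]
tool_rot: [[-0.092, 0.996, 0.009], [0.996, 0.092, 0.002], [0.001, 0.009, -1.0]]
ft_force: [1.3, 0.4, -0.4]
grip_width: 0.0428
gripper_force: 0.0
```

Call:
step_arm --fingers '[0,0,0,0,0,0,0]' --pt "-0.54 -0.28 0" --pt "-0.54 -0.28 0" --pt "-0.54 -0.28 0" --pt "-0.54 -0.28 0" --pt "-0.54 -0.28 0" --pt "-0.54 -0.28 0" --pt "-0.54 -0.28 0" --twist '[0,0,0,0,0,0,0]'

```text
time_s: 19.75
position: [0.436, -0.1444, 0.2781]
tool_rot: [[-0.092, 0.996, -0.001], [0.996, 0.092, 0.001], [0.001, -0.001, -1.0]]
ft_force: [1.3, -1.3, -0.1]
grip_width: 0.0426
gripper_force: 0.0
```

Call:
step_arm --fingers '[0,0,0,0,0,-0.3,-0.3,-0.3,-0.3,-0.3]' --pt "0 0 0" --pt "0 0 0" --pt "0 0 0" --pt "0 0 0" --pt "0 0 0" --pt "0 0 0" --pt "0 0 0" --pt "0 0 0" --pt "0 0 0" --pt "0 0 0" --twist '[0.0565,0.0565,0.0565,0.0565,0.0565,0.0565,0.0565,0.0565,0.0565,0.0565]'

```text
time_s: 21.0
position: [0.437, -0.1428, 0.278]
tool_rot: [[0.993, -0.118, -0.002], [-0.118, -0.993, 0.001], [-0.002, -0.001, -1.0]]
ft_force: [0.1, 0.8, 0.5]
grip_width: 0.0552
gripper_force: 0.0
```

```bash
python3 -c "
from h import *
print(pose()[0]);plan(438.9,-142.3,30,-6.5)
im,P=cloud('top'); c=np.array([495.2,241.4]);t=np.radians(5.3);R=np.array([[np.cos(t),np.sin(t)],[-np.sin(t),np.cos(t)]])
for r in obj(im,P,np.isfinite(P[...,2]),.035,.1,(.4,.75,.1,.42)):print(R@(r[1]-c),*r)"
```

```text
[ 0.43696015 -0.14280496  0.27799002]
twist -0.0015  tx 0.019 ty -0.007 tz 2.480
[102.3439025   1.151356 ] 283 [597. 252.] [120.4  20. ] -85.0 48.7 [110, 68, 42] [220.0, 151.0]
[ -1.53132929 112.32165878] 292 [483.3 353.1] [121.5  19.9] 4.8 48.9 [32, 44, 65] [185.0, 188.0]
```

Call:
step_arm --fingers '[-0.3,-0.3,-0.3,-0.3,-0.3,-0.3,-0.3,-0.3]' --pt "0.019 -0.007 0.4" --pt "0 0 0.6" --pt "0 0 0.6" --pt "0 0 0.5" --pt "0 0 0.3" --pt "0 0 0.08" --pt "0 0 0" --pt "0 0 0" --twist '[-0.002,0,0,0,0,0,0,0]'

```text
time_s: 22.05
position: [0.4399, -0.1429, 0.0321]
tool_rot: [[0.994, -0.105, 0.002], [-0.105, -0.994, -0.001], [0.002, 0.001, -1.0]]
ft_force: [-0.6, -0.3, -0.9]
grip_width: 0.0556
gripper_force: 0.0
```

Call:
step_arm --fingers '[1,1,1,1,1]' --pt "0 0 0" --pt "0 0 0" --pt "0 0 0" --pt "0 0 0" --pt "0 0 0" --twist '[0,0,0,0,0]'

```text
time_s: 22.68
position: [0.4396, -0.1428, 0.0318]
tool_rot: [[0.994, -0.106, 0.001], [-0.106, -0.994, -0.001], [0.001, 0.001, -1.0]]
ft_force: [-0.5, 0.4, 6.4]
grip_width: 0.0227
gripper_force: 39.3
```

Call:
step_arm --fingers '[1,1,1,1,1,1,1]' --pt "0 0 -0.3" --pt "0 0 -0.6" --pt "0 0 -0.6" --pt "0 0 -0.6" --pt "0 0 0" --pt "0 0 0" --pt "0 0 0" --twist '[0,0,0,0,-0.033,-0.033,0]'

```text
time_s: 23.55
position: [0.4392, -0.1425, 0.2412]
tool_rot: [[0.995, 0.1, 0.0], [0.1, -0.995, -0.0], [0.0, 0.0, -1.0]]
ft_force: [-0.6, -1.1, 0.5]
grip_width: 0.0225
gripper_force: 39.9
```

```bash
python3 -c "
from h import *
print(pose()[0]);plan(495.2,241.4,200,5.3)"
```

```text
[ 0.43915772 -0.14246372  0.24118493]
twist 0.0025  tx 0.913 ty -3.770 tz 0.412
```

Call:
step_arm --fingers '[1,1,1,1,1,1,1,1,1]' --pt "0.13 -0.54 0" --pt "0.13 -0.54 0" --pt "0.13 -0.54 0" --pt "0.13 -0.54 0" --pt "0.13 -0.54 0" --pt "0.13 -0.54 0" --pt "0.13 -0.53 0" --pt "0 0 0" --pt "0 0 0" --twist '[0.002,0,0,0,0,0,0,0,0]'

```text
time_s: 24.68
position: [0.4936, 0.2411, 0.2408]
tool_rot: [[0.996, 0.094, -0.001], [0.094, -0.996, -0.0], [-0.001, 0.0, -1.0]]
ft_force: [0.1, -1.4, -1.1]
grip_width: 0.0225
gripper_force: 39.9
```

Call:
step_arm --fingers '[1,1,1,1,1,1]' --pt "0 0 0.4" --pt "0 0 0.6" --pt "0 0 0.5" --pt "0 0 0.3" --pt "0 0 0" --pt "0 0 0" --twist '[0,0,0,0,0,0]'

```text
time_s: 25.42
position: [0.4948, 0.2409, 0.0626]
tool_rot: [[0.996, 0.093, 0.002], [0.093, -0.996, 0.001], [0.002, -0.0, -1.0]]
ft_force: [0.1, 0.4, -0.6]
grip_width: 0.0228
gripper_force: 39.9
```

```bash
python3 -c "
from h import *
print(pose()[0]);plan(495.2,241.4,38,5.3)"
```

```text
[0.49479644 0.2409229  0.06264471]
twist 0.0003  tx 0.004 ty -0.004 tz 0.246
```

Call:
step_arm --fingers '[1,1,1,1,1,1]' --pt "0.005 -0.005 0.14" --pt "0 0 0.07" --pt "0 0 0.03" --pt "0 0 0" --pt "0 0 0" --pt "0 0 0" --twist '[0,0,0,0,0,0]'

```text
time_s: 26.18
position: [0.4939, 0.2419, 0.0378]
tool_rot: [[0.995, 0.095, -0.0], [0.095, -0.995, -0.0], [-0.0, 0.0, -1.0]]
ft_force: [-3.4, -2.5, 8.6]
grip_width: 0.0222
gripper_force: 40.9
```

Call:
step_arm --fingers '[0,0,0,0,0,0,0,0,0]' --pt "0 0 0" --pt "0 0 0" --pt "0 0 0" --pt "0 0 -0.3" --pt "0 0 -0.6" --pt "0 0 -0.6" --pt "0 0 -0.6" --pt "0 0 0" --pt "0 0 0" --twist '[0,0,0,0,0,0,0,0,0]'

```text
time_s: 27.3
position: [0.4939, 0.2419, 0.2462]
tool_rot: [[0.995, 0.095, -0.001], [0.095, -0.995, -0.0], [-0.001, 0.0, -1.0]]
ft_force: [-0.3, 0.2, -1.6]
grip_width: 0.0429
gripper_force: 0.0
```

```bash
python3 -c "
from h import *
print(pose()[0]);plan(578.5,-348.9,200,11.8)"
```

```text
[0.49391023 0.24186677 0.24624142]
twist -0.0353  tx -0.380 ty 5.956 tz 0.462
```

Call:
step_arm --fingers '[0,0,0,0,0,0,0,0,0,0]' --pt "0 0 0" --pt "-0.04 0.61 0" --pt "-0.04 0.61 0" --pt "-0.04 0.61 0" --pt "-0.04 0.61 0" --pt "-0.04 0.61 0" --pt "-0.04 0.61 0" --pt "-0.04 0.61 0" --pt "-0.04 0.61 0" --pt "-0.04 0.61 0" --twist '[-0.0353,0,0,0,0,0,0,0,0,0]'

```text
time_s: 28.55
position: [0.5709, -0.3046, 0.2449]
tool_rot: [[0.979, 0.204, -0.003], [0.204, -0.979, 0.002], [-0.002, -0.003, -1.0]]
ft_force: [0.9, -0.2, 0.3]
grip_width: 0.0425
gripper_force: 0.0
```

Call:
step_arm --fingers '[-0.2,-0.2,-0.2]' --pt "-0.02 0.46 0" --pt "0 0 0" --pt "0 0 0" --twist '[0,0,0]'

```text
time_s: 28.92
position: [0.5785, -0.3475, 0.2455]
tool_rot: [[0.979, 0.205, -0.002], [0.205, -0.979, 0.002], [-0.002, -0.002, -1.0]]
ft_force: [0.6, -0.1, -0.8]
grip_width: 0.0515
gripper_force: 0.0
```

```bash
python3 -c "
from h import *
print(pose()[0]);plan(578.5,-348.9,25,11.8)
im,P=cloud('top')
for r in obj(im,P,np.isfinite(P[...,2]),.035,.13,(.4,.75,-.3,.42)):print(*r)"
```

```text
[ 0.57851504 -0.34754672  0.24551063]
twist 0.0000  tx -0.003 ty 0.013 tz 2.205
233 [698.   0.] [59.8 35.9] 40.5 53.1 [67, 158, 183] [303.0, 119.0]
53 [ 592.5 -224.6] [28.6 18. ] -66.6 87.6 [154, 158, 167] [380.0, 148.0]
285 [596.8 251.9] [120.7  20.4] -85.2 48.9 [109, 67, 42] [220.0, 151.0]
298 [482.4 353.4] [121.  20.] 4.2 48.8 [32, 43, 65] [185.0, 189.0]
324 [491.8 241.2] [85.  25.8] 6.1 70.1 [78, 94, 60] [222.0, 184.0]
```

Call:
step_arm --fingers '[-0.2,-0.2,-0.2,-0.2,-0.2,-0.2,-0.2,-0.2]' --pt "-0.003 0.013 0.4" --pt "0 0 0.6" --pt "0 0 0.6" --pt "0 0 0.4" --pt "0 0 0.14" --pt "0 0 0.06" --pt "0 0 0" --pt "0 0 0" --twist '[0,0,0,0,0,0,0,0]'

```text
time_s: 29.98
position: [0.5792, -0.35, 0.0287]
tool_rot: [[0.979, 0.205, 0.002], [0.205, -0.979, -0.002], [0.002, 0.002, -1.0]]
ft_force: [-0.2, -0.6, 0.1]
grip_width: 0.051
gripper_force: 0.0
```

Call:
step_arm --fingers '[1,1,1,1,1]' --pt "0 0 0" --pt "0 0 0" --pt "0 0 0" --pt "0 0 0" --pt "0 0 0" --twist '[0,0,0,0,0]'

```text
time_s: 30.6
position: [0.5788, -0.3499, 0.0276]
tool_rot: [[0.979, 0.204, 0.001], [0.204, -0.979, -0.001], [0.0, 0.001, -1.0]]
ft_force: [-1.0, -0.2, 4.7]
grip_width: 0.0156
gripper_force: 39.3
```

Call:
step_arm --fingers '[1,1,1,1,1,1,1]' --pt "0 0 -0.3" --pt "0 0 -0.6" --pt "0 0 -0.6" --pt "0 0 -0.6" --pt "0 0 -0.2" --pt "0 0 0" --pt "0 0 0" --twist '[0,0,0,0,0,0.0355,0]'

```text
time_s: 31.48
position: [0.5786, -0.3494, 0.2564]
tool_rot: [[0.995, 0.095, -0.001], [0.095, -0.995, 0.001], [-0.001, -0.001, -1.0]]
ft_force: [0.9, -0.6, -1.5]
grip_width: 0.0156
gripper_force: 39.2
```

```bash
python3 -c "
from h import *
print(pose()[0]);plan(505.7,127.9,200,5.3)"
```

```text
[ 0.57855463 -0.34942631  0.25636045]
twist 0.0009  tx -0.285 ty -4.820 tz 0.564
```

Call:
step_arm --fingers '[1,1,1,1,1,1,1,1,1,1]' --pt "-0.036 -0.602 0" --pt "-0.036 -0.602 0" --pt "-0.036 -0.602 0" --pt "-0.036 -0.602 0" --pt "-0.036 -0.602 0" --pt "-0.036 -0.602 0" --pt "-0.036 -0.602 0" --pt "-0.036 -0.602 0" --pt "0 0 0" --pt "0 0 0" --twist '[0.001,0,0,0,0,0,0,0,0,0]'

```text
time_s: 32.72
position: [0.5059, 0.1271, 0.2566]
tool_rot: [[0.996, 0.093, -0.001], [0.093, -0.996, -0.0], [-0.001, 0.0, -1.0]]
ft_force: [0.2, -0.2, -0.5]
grip_width: 0.0156
gripper_force: 39.3
```

Call:
step_arm --fingers '[1,1,1,1,1,1,1]' --pt "0 0 0.4" --pt "0 0 0.6" --pt "0 0 0.6" --pt "0 0 0.4" --pt "0 0 0.1" --pt "0 0 0" --pt "0 0 0" --twist '[0,0,0,0,0,0,0]'

```text
time_s: 33.6
position: [0.5071, 0.1271, 0.0487]
tool_rot: [[0.996, 0.091, 0.003], [0.091, -0.996, 0.0], [0.003, 0.0, -1.0]]
ft_force: [-0.2, 1.0, -0.4]
grip_width: 0.0158
gripper_force: 39.3
```

```bash
python3 -c "
from h import *
print(pose()[0]);plan(505.9,127.4,22,5.3)"
```

```text
[0.50707107 0.12707771 0.04867533]
twist -0.0005  tx -0.011 ty -0.004 tz 0.267
```

Call:
step_arm --fingers '[1,1,1,1,1,1]' --pt "-0.008 -0.004 0.15" --pt "0 0 0.07" --pt "0 0 0.035" --pt "0 0 0" --pt "0 0 0" --pt "0 0 0" --twist '[0,0,0,0,0,0]'

```text
time_s: 34.35
position: [0.5052, 0.1277, 0.0217]
tool_rot: [[0.996, 0.091, 0.0], [0.091, -0.996, 0.0], [0.0, -0.0, -1.0]]
ft_force: [0.6, -0.1, -1.6]
grip_width: 0.0156
gripper_force: 39.3
```

Call:
step_arm --fingers '[0,0,0,0,0,0,0,0,0]' --pt "0 0 0" --pt "0 0 0" --pt "0 0 0" --pt "0 0 -0.3" --pt "0 0 -0.6" --pt "0 0 -0.6" --pt "0 0 -0.6" --pt "0 0 0" --pt "0 0 0" --twist '[0,0,0,0,0,0,0,0,0]'

```text
time_s: 35.48
position: [0.5046, 0.1277, 0.2307]
tool_rot: [[0.996, 0.091, -0.001], [0.091, -0.996, -0.0], [-0.001, -0.0, -1.0]]
ft_force: [0.4, 0.3, 0.1]
grip_width: 0.0428
gripper_force: 0.0
```

```bash
python3 -c "
from h import *
print(pose()[0]);plan(380,-351.6,300,-13.3)"
```

```text
[0.50462704 0.12766902 0.23067279]
twist 0.1029  tx -0.110 ty 4.951 tz -0.693
```

Call:
step_arm --fingers '[0,0,0,0,0,-0.5,-0.5,-0.5,-0.5,-0.5]' --pt "0 0 -0.35" --pt "0 0 -0.35" --pt "-0.013 0.61 0" --pt "-0.013 0.61 0" --pt "-0.013 0.61 0" --pt "-0.013 0.61 0" --pt "-0.013 0.61 0" --pt "-0.013 0.61 0" --pt "-0.013 0.61 0" --pt "-0.013 0.61 0" --twist '[0.0515,0.0515,0,0,0,0,0,0,0,0]'

```text
time_s: 36.72
position: [0.3815, -0.3464, 0.2996]
tool_rot: [[0.973, -0.231, -0.002], [-0.231, -0.973, 0.003], [-0.003, -0.003, -1.0]]
ft_force: [1.2, 0.0, 1.4]
grip_width: 0.0638
gripper_force: 0.0
```

Call:
step_arm --fingers '[-0.5,-0.5]' --pt "0 0 0" --pt "0 0 0" --twist '[0,0]'

```text
time_s: 36.98
position: [0.3825, -0.3443, 0.3002]
tool_rot: [[0.973, -0.231, -0.001], [-0.231, -0.973, 0.003], [-0.002, -0.002, -1.0]]
ft_force: [-0.1, -0.0, -0.7]
grip_width: 0.0643
gripper_force: 0.0
```

```bash
python3 -c "
from h import *
im,P=cloud('wrist'); 
for r in obj(im,P,(im[...,2]>2*im[...,1].astype(int)),.015,.05,(.3,.55,-.5,-.2)):print(*r)
print(pose()[0]);plan(436.1,-351.6,9,-13.3)"
```

```text
54 [ 527.9 -471.7] [22.1 10.5] 66.6 15.3 [27, 31, 132] [398.0, 13.0]
39 [ 528.3 -482.2] [23.1  6.5] 76.4 15.5 [27, 30, 131] [409.0, 10.0]
45 [ 520.5 -454.6] [14.2 12.6] 16.6 15.6 [29, 32, 134] [386.0, 21.0]
36 [ 518.6 -465. ] [10.1  9.1] 30.1 15.7 [27, 30, 130] [395.0, 22.0]
1143 [ 435.5 -350.4] [66.8 27.2] -12.9 27.2 [28, 31, 133] [321.0, 112.0]
[ 0.38279405 -0.34377703  0.30069083]
twist 0.0002  tx 0.537 ty -0.046 tz 2.917
```

Call:
step_arm --fingers '[-0.5,-0.5,-0.5,-0.5,-0.5,-0.5,-0.5,-0.5]' --pt "0.534 -0.05 0" --pt "0 0 0.5" --pt "0 0 0.6" --pt "0 0 0.6" --pt "0 0 0.5" --pt "0 0 0.3" --pt "0 0 0" --pt "0 0 0" --twist '[0,0,0,0,0,0,0,0]'

```text
time_s: 38.02
position: [0.4366, -0.3521, 0.053]
tool_rot: [[0.973, -0.229, 0.001], [-0.229, -0.973, -0.002], [0.002, 0.001, -1.0]]
ft_force: [0.2, -0.2, 0.1]
grip_width: 0.0644
gripper_force: 0.0
```

```bash
python3 -c "
from h import *
print(pose()[0]);plan(435.8,-351.,9,-13.2)"
```

```text
[ 0.43656015 -0.35211751  0.05304001]
twist -0.0003  tx -0.010 ty -0.009 tz 0.440
```

Call:
step_arm --fingers '[-0.5,-0.5,-0.5,-0.5,1,1,1,1,1]' --pt "-0.01 -0.009 0.25" --pt "0 0 0.19" --pt "0 0 0" --pt "0 0 0" --pt "0 0 0" --pt "0 0 0" --pt "0 0 0" --pt "0 0 0" --pt "0 0 0" --twist '[0,0,0,0,0,0,0,0,0]'

```text
time_s: 39.15
position: [0.4349, -0.3511, 0.0075]
tool_rot: [[0.973, -0.23, -0.0], [-0.23, -0.973, 0.0], [-0.0, -0.0, -1.0]]
ft_force: [-0.3, -0.9, 0.1]
grip_width: 0.0001
gripper_force: 0.0
```

Call:
step_arm --fingers '[1,1,1,1,1,1,1,1,1]' --pt "0 0 -0.3" --pt "0 0 -0.6" --pt "0 0 -0.6" --pt "0 0 -0.6" --pt "0 0 -0.5" --pt "0 0 0" --pt "0 0 0" --pt "0 0 0" --pt "0 0 0" --twist '[0,0,0,0,0,-0.0515,-0.0515,0,0]'

```text
time_s: 40.28
position: [0.4349, -0.3511, 0.2674]
tool_rot: [[0.996, 0.088, -0.0], [0.088, -0.996, 0.0], [-0.0, -0.0, -1.0]]
ft_force: [0.2, 0.1, 0.5]
grip_width: -0.0002
gripper_force: 0.0
```

```bash
python3 -c "
from h import *
p,a,s=pose();print(p,a,s['grip_width']);plan(430,241.4,300,5.3)"
```

```text
[ 0.43489776 -0.35108628  0.26740303] -84.95271254319374 -0.000191176155199829
twist -0.0014  tx 0.499 ty -5.904 tz -0.326
```

```bash
python3 -c "
from h import *
im,P=cloud('top'); cv2.imwrite('pics/t5.png',cv2.resize(im[120:260,160:500],(790,325),interpolation=cv2.INTER_CUBIC))
im,P=cloud('wrist'); cv2.imwrite('pics/w5.png',im)
for r in obj(im,P,(im[...,2]>2*im[...,1].astype(int)),.012,.06,(.3,.55,-.5,-.2)):print(*r)"
```

```text
678 [ 525.5 -469.8] [47.3 20.3] -67.9 14.5 [27, 30, 129] [429.0, 92.0]
1232 [ 435.9 -351. ] [69.6 28.7] -13.4 27.1 [27, 30, 130] [325.0, 157.0]
```

View pics/w5.png

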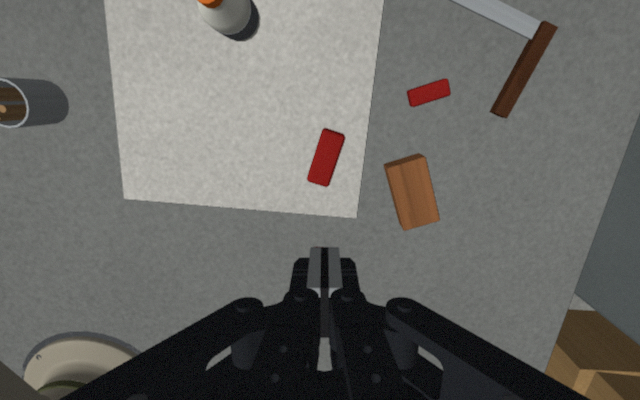

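The handle is still at pixel (325,157), unmoved, and the fingers closed on nothing. I'll retry and look while the fingers straddle it.

```bash
python3 -c "
from h import *
plan(435.9,-351.,60,-13.3)"
```

```text
twist 0.1023  tx 0.009 ty -0.003 tz 2.074
```

Call:
step_arm --fingers '[-0.5,-0.5,-0.5,-0.5,-0.5,-0.5,-0.5,-0.5]' --pt "0 0 0" --pt "0 0 0" --pt "0 0 0.5" --pt "0 0 0.6" --pt "0 0 0.6" --pt "0 0 0.4" --pt "0 0 0" --pt "0 0 0" --twist '[0.0507,0.0507,0,0,0,0,0,0]' --force 30

```text
time_s: 41.38
position: [0.4357, -0.352, 0.0593]
tool_rot: [[0.974, -0.226, 0.002], [-0.226, -0.974, -0.002], [0.002, 0.002, -1.0]]
ft_force: [-0.1, 0.5, 0.3]
grip_width: 0.0641
gripper_force: 0.0
```

```bash
python3 -c "
from h import *
p,a,s=pose();print(p,a,s['grip_width']);plan(435.9,-351.,8,-13.3)
im,P=cloud('wrist'); cv2.imwrite('pics/w6.png',im)"
```

```text
[ 0.43565356 -0.35197534  0.05927972] -103.06091386658937 0.06412410153270394
twist 0.0013  tx 0.000 ty -0.010 tz 0.513
```

View pics/w6.png

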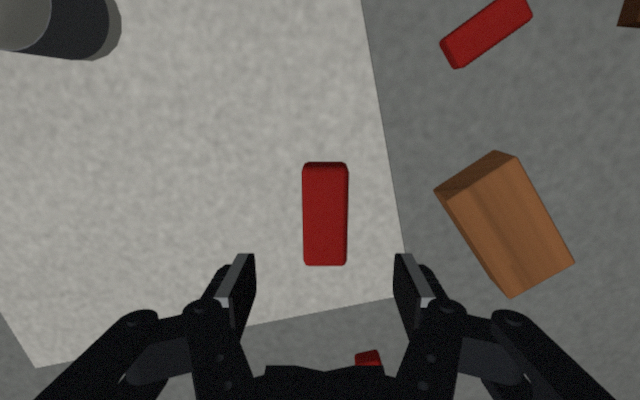

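Call:
step_arm --fingers '[-0.5,-0.5,-0.5,-0.5,-0.5]' --pt "0 -0.01 0.3" --pt "0 0 0.19" --pt "0 0 0" --pt "0 0 0" --pt "0 0 0" --twist '[0.001,0,0,0,0]'

```text
time_s: 42.05
position: [0.4356, -0.3507, 0.0098]
tool_rot: [[0.974, -0.229, 0.001], [-0.229, -0.974, -0.002], [0.002, 0.001, -1.0]]
ft_force: [-0.1, -0.3, 0.5]
grip_width: 0.0641
gripper_force: 0.0
```

Call:
step_arm --fingers '[0.1,0.1,0.1]' --pt "0 0 0" --pt "0 0 0" --pt "0 0 0" --twist '[0,0,0]'

```text
time_s: 42.42
position: [0.4352, -0.3502, 0.0086]
tool_rot: [[0.974, -0.228, 0.0], [-0.228, -0.974, -0.0], [0.0, 0.0, -1.0]]
ft_force: [1.1, -0.4, 0.7]
grip_width: 0.0391
gripper_force: 0.0
```

```bash
python3 -c "
from h import *
p,a,s=pose();print(p,a,s['grip_width'],s['gripper_force'])
im,P=cloud('wrist'); cv2.imwrite('pics/w7.png',im)"
```

```text
[ 0.43517613 -0.35017844  0.00862049] -103.20771758264773 0.039093993004385895 0.0
```

View pics/w7.png

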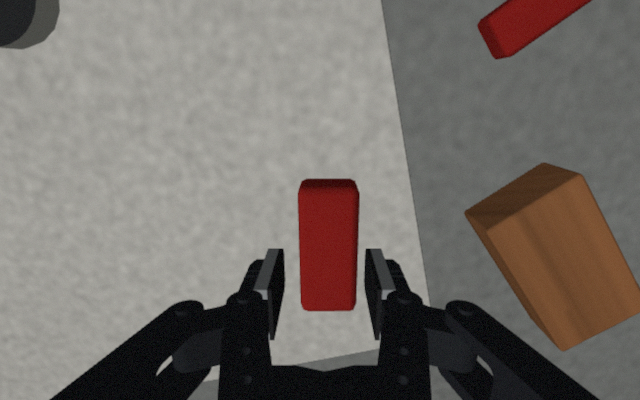

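The fingers straddle the handle at (328,245), so I'm closing.

Call:
step_arm --fingers '[0.3,0.4,1,1,1,1]' --pt "0 0 0" --pt "0 0 0" --pt "0 0 0" --pt "0 0 0" --pt "0 0 0" --pt "0 0 0" --twist '[0,0,0,0,0,0]' --force 40

```text
time_s: 43.22
position: [0.4351, -0.3501, 0.0085]
tool_rot: [[0.974, -0.229, -0.0], [-0.229, -0.974, 0.0], [-0.0, -0.0, -1.0]]
ft_force: [-0.4, 0.1, -0.6]
grip_width: -0.0001
gripper_force: 0.0
```

```bash
python3 -c "
from h import *
im,P=cloud('wrist'); cv2.imwrite('pics/w8.png',im)"
```

```text
(no output)
```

View pics/w8.png

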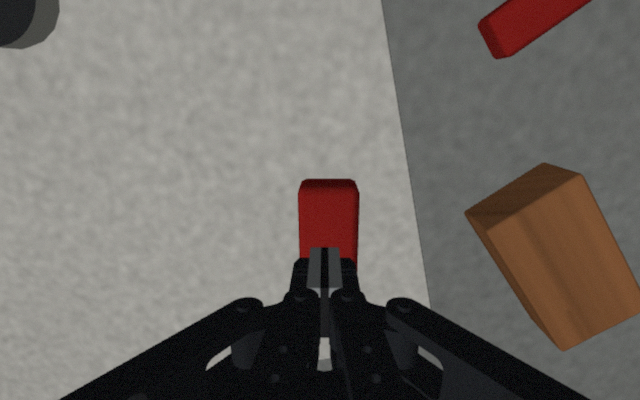

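```bash
python3 -c "
from h import *
im,P=cloud('wrist');k=optics.get_calibration('wrist');f=200/np.tan(np.radians(k['vertical_fov']/2));T=np.linalg.inv(k['world_from_camera'])
p,a,s=pose();R=s['tool_rot']
for o in (0,-.019):
    q=T@np.r_[p+R[:,2]*o,1];print(o,k['cx']+f*q[0]/-q[2],k['cy']+f*q[1]/q[2],-q[2])
for r in range(235,305,6): print(r,im[r,318],P[r,318].round(4),im[r,340],P[r,340].round(4))
print(s['ft_force'],s['joint_efforts'].round(2))"
```

```text
0 325.6170568340014 239.70253609879765 0.18392420821957778
-0.019 325.76145697923 255.59548337493027 0.16582997824815024
235 [ 19  17 116] [ 0.447  -0.349   0.0275] [ 25  27 116] [ 0.4445 -0.3595  0.0274]
241 [ 25  27 119] [ 0.444  -0.3483  0.0278] [ 24  28 117] [ 0.441  -0.3588  0.0267]
247 [50 48 84] [ 0.4461 -0.349   0.039 ] [ 21  25 117] [ 0.4382 -0.3581  0.0275]
253 [62 60 59] [ 0.4461 -0.3491  0.0451] [ 20  27 117] [ 0.435  -0.3574  0.0277]
259 [61 60 61] [ 0.4458 -0.3491  0.0501] [31 30 29] [ 0.4395 -0.3577  0.0424]
265 [64 64 61] [ 0.4462 -0.3493  0.0562] [49 49 47] [ 0.443  -0.3579  0.0541]
271 [60 62 57] [ 0.446  -0.3494  0.0607] [54 53 50] [ 0.4437 -0.3578  0.0601]
277 [60 59 58] [ 0.4449 -0.3491  0.0633] [59 60 56] [ 0.4438 -0.3576  0.0648]
283 [60 62 58] [ 0.4459 -0.3495  0.0693] [61 61 61] [ 0.4447 -0.3576  0.0704]
289 [124 125 119] [ 0.4458 -0.3496  0.0732] [12  9  3] [ 0.4445 -0.3574  0.0739]
295 [83 80 79] [ 0.4472 -0.35    0.0791] [23 17 20] [ 0.4455 -0.3573  0.0791]
301 [15 18 14] [ 0.4465 -0.3499  0.0815] [17  6  6] [ 0.4451 -0.3571  0.0819]
[-0.64655187 -0.07179812 -0.62363127] [ -0.   -49.79 -16.3    0.     0.    -0.  ]
```

The depth image shows the real fingertips about 27 mm above the reported TCP, resting above the handle's top. The tall parts were therefore gripped near their tops. I'll go about 20 mm lower and watch the force.

Call:
step_arm --fingers '[-0.5,-0.5,-0.5,-0.5,-0.5,-0.5,-0.5,-0.5]' --pt "0 0 0" --pt "0 0 0" --pt "0 0 0" --pt "0 0 0.08" --pt "0 0 0.06" --pt "0 0 0.06" --pt "0 0 0" --pt "0 0 0" --twist '[0,0,0,0,0,0,0,0]'

```text
time_s: 44.32
position: [0.4352, -0.3502, -0.0114]
tool_rot: [[0.974, -0.229, 0.0], [-0.229, -0.974, -0.0], [0.0, 0.0, -1.0]]
ft_force: [0.3, -0.2, -0.3]
grip_width: 0.0639
gripper_force: 0.0
```

Call:
step_arm --fingers '[0.1,0.3,1,1,1,1]' --pt "0 0 0" --pt "0 0 0" --pt "0 0 0" --pt "0 0 0" --pt "0 0 0" --pt "0 0 0" --twist '[0,0,0,0,0,0]'

```text
time_s: 45.08
position: [0.4353, -0.3503, -0.0111]
tool_rot: [[0.974, -0.228, 0.0], [-0.228, -0.974, -0.001], [0.001, 0.0, -1.0]]
ft_force: [0.2, 1.4, 5.3]
grip_width: 0.0289
gripper_force: 40.3
```

Call:
step_arm --fingers '[1,1,1,1,1,1,1,1,1,1]' --pt "0 0 -0.2" --pt "0 0 -0.6" --pt "0 0 -0.6" --pt "0 0 -0.6" --pt "0 0 -0.6" --pt "0 0 -0.3" --pt "0 0 0" --pt "0 0 0" --pt "0 0 0" --pt "0 0 0" --twist '[0,0,0,0,0,0,-0.0515,-0.0515,0,0]'

```text
time_s: 46.32
position: [0.4351, -0.3501, 0.2783]
tool_rot: [[0.996, 0.09, -0.0], [0.09, -0.996, 0.0], [-0.0, -0.0, -1.0]]
ft_force: [0.5, 0.6, 0.3]
grip_width: 0.0289
gripper_force: 39.8
```

```bash
python3 -c "
from h import *
p,a,s=pose();print(p,a,s['grip_width'],s['gripper_force']);plan(425,235,300,5.3)"
```

```text
[ 0.43512151 -0.35008818  0.27831357] -84.84348124966483 0.028941617459445085 39.766788482666016
twist -0.0008  tx 0.440 ty -5.835 tz -0.217
```

Call:
step_arm --fingers '[1,1,1,1,1,1,1,1,1,1]' --pt "0.044 -0.583 -0.02" --pt "0.044 -0.583 -0.02" --pt "0.044 -0.583 -0.02" --pt "0.044 -0.583 -0.02" --pt "0.044 -0.583 -0.02" --pt "0.044 -0.583 -0.02" --pt "0.044 -0.583 -0.02" --pt "0.044 -0.583 -0.02" --pt "0.044 -0.583 -0.02" --pt "0.044 -0.583 -0.02" --twist '[-0.001,0,0,0,0,0,0,0,0,0]'

```text
time_s: 47.58
position: [0.4228, 0.2363, 0.2987]
tool_rot: [[0.996, 0.094, 0.0], [0.094, -0.996, -0.0], [0.0, 0.0, -1.0]]
ft_force: [1.3, -0.7, -0.3]
grip_width: 0.0289
gripper_force: 39.8
```

Call:
step_arm --fingers '[1,1,1]' --pt "0 0 0" --pt "0 0 0" --pt "0 0 0" --twist '[0,0,0]'

```text
time_s: 47.95
position: [0.4234, 0.2333, 0.2986]
tool_rot: [[0.996, 0.093, 0.0], [0.093, -0.996, -0.0], [0.0, 0.0, -1.0]]
ft_force: [0.1, 0.2, 0.8]
grip_width: 0.0291
gripper_force: 39.9
```

```bash
python3 chk.py; python3 -c "
from h import *
p,a,s=pose();print(p,a);plan(494,241.4,56,5.3)
im,P=cloud('wrist'); cv2.imwrite('pics/w9.png',im)"
```

```text
panel frame [99.18529464  1.74565929] 1603 [593.8 252.3] [120.1  12.2] -84.7 48.9 [139, 81, 44] [323.0, 7.0]
panel frame [ -1.55700529 113.1274756 ] 1885 [483.2 353.9] [119.5  18.8] 4.7 49.1 [32, 48, 76] [232.0, 96.0]
panel frame [  -1.30492033 -113.66541771] 1891 [504.4 128.1] [119.6  18.8] 5.3 49.0 [103, 144, 180] [416.0, 97.0]
panel frame [-2.12593492  0.90022258] 1597 [493.  242.1] [82.6 23.8] 5.0 71.3 [95, 119, 70] [323.0, 99.0]
[0.42341654 0.23327203 0.29862788] -84.63283239195039
twist 0.0004  tx 0.710 ty -0.016 tz 2.426
```

View pics/w9.png

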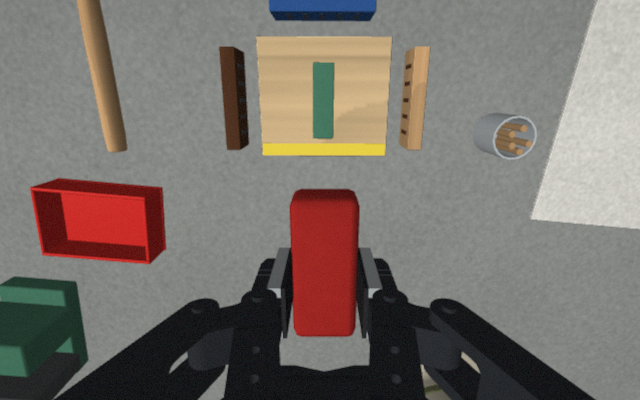

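The layout looks right: dark side (233,98), divider (323,99), pale side (415,97), blue back (323,8). The handle is held straight.

Call:
step_arm --fingers '[1,1,1,1,1,1,1,1]' --pt "0.35 -0.012 0" --pt "0.345 -0.012 0" --pt "0 0 0.5" --pt "0 0 0.6" --pt "0 0 0.6" --pt "0 0 0.4" --pt "0 0 0" --pt "0 0 0" --twist '[0,0,0,0,0,0,0,0]'

```text
time_s: 49.05
position: [0.4933, 0.2433, 0.0904]
tool_rot: [[0.995, 0.095, 0.003], [0.095, -0.995, 0.001], [0.003, -0.0, -1.0]]
ft_force: [-0.8, -0.2, 0.1]
grip_width: 0.0287
gripper_force: 39.9
```

```bash
python3 -c "
from h import *
p,a,s=pose();print(p,a);plan(492.4,242,56,5.1)"
```

```text
[0.49329443 0.24332089 0.09040903] -84.53376477497693
twist 0.0020  tx -0.010 ty 0.012 tz 0.344
```

Call:
step_arm --fingers '[1,1,1,1,1]' --pt "-0.005 0.008 0.15" --pt "0 0 0.1" --pt "0 0 0" --pt "0 0 0" --pt "0 0 0" --twist '[0.001,0,0,0,0]'

```text
time_s: 49.68
position: [0.492, 0.2427, 0.0641]
tool_rot: [[0.996, 0.093, 0.001], [0.093, -0.996, 0.0], [0.001, -0.0, -1.0]]
ft_force: [-0.8, -0.1, 0.1]
grip_width: 0.0284
gripper_force: 39.9
```

```bash
python3 -c "
from h import *
p,a,s=pose();print(p,a);plan(492.4,242,55.5,5.1)"
```

```text
[0.49198806 0.24271712 0.06411987] -84.66381417023274
twist 0.0013  tx 0.003 ty 0.008 tz 0.086
```

Call:
step_arm --fingers '[1,1,1,1,1]' --pt "0.002 0.006 0.05" --pt "0 0 0.035" --pt "0 0 0" --pt "0 0 0" --pt "0 0 0" --twist '[0,0,0,0,0]'

```text
time_s: 50.3
position: [0.4919, 0.242, 0.0549]
tool_rot: [[0.996, 0.093, -0.0], [0.093, -0.996, -0.0], [-0.0, 0.0, -1.0]]
ft_force: [0.5, -1.1, 0.2]
grip_width: 0.0287
gripper_force: 40.0
```

Call:
step_arm --fingers '[0,0,0,0,0,0,0,0,0,0]' --pt "0 0 0" --pt "0 0 0" --pt "0 0 0" --pt "0 0 -0.2" --pt "0 0 -0.5" --pt "0 0 -0.6" --pt "0 0 -0.6" --pt "-0.5 0 0" --pt "-0.3 0 0" --pt "0 0 0" --twist '[0,0,0,0,0,0,0,0,0,0]'

```text
time_s: 51.55
position: [0.4109, 0.2346, 0.2457]
tool_rot: [[0.996, 0.094, 0.001], [0.094, -0.996, 0.0], [0.001, -0.0, -1.0]]
ft_force: [0.5, 0.7, 0.4]
grip_width: 0.0429
gripper_force: 0.0
```

```bash
python3 -c "
from h import *
from rig import *
print(pose()[0])
im,P=cloud('wrist'); cv2.imwrite('pics/w10.png',im)
for r in obj(im,P,(im[...,2]>2*im[...,1].astype(int)),.07,.12,(.4,.6,.1,.4)):print(*r)"; python3 chk.py
```

```text
[0.41088788 0.23462124 0.24569513]
2402 [493.1 243.4] [68.4 28.6] 5.0 93.2 [33, 36, 151] [324.0, 87.0]
panel frame [ -1.15871541 113.09052736] 2599 [483.6 353.9] [118.4  18.8] 4.5 49.1 [30, 45, 72] [220.0, 86.0]
panel frame [  -1.08730128 -113.48474689] 2611 [504.6 128.3] [119.1  19.1] 5.3 48.9 [98, 137, 172] [433.0, 86.0]
panel frame [-2.05203845  1.69680234] 2781 [493.  242.9] [83.6 29.8] 5.1 93.0 [33, 37, 151] [325.0, 88.0]
```

View pics/w10.png

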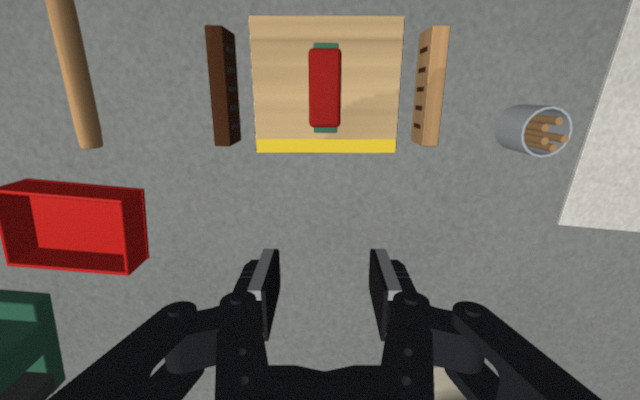

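The handle sits centred on the divider at (325,88), and all four upright parts measure within tolerance.

```bash
python3 -c "
from rig import close_job
print(close_job())"
```

```text
the job is handed in; nothing more can be done
None
```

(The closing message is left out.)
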